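Lock the jar holder with its cam

ROBOT

A 6-joint arm with a two-finger parallel gripper is mounted at the origin on a cart in front of the work surface, level with it; the furniture and walls round the work are solid. World frame = base frame: x ahead of the robot, y to its left, z up, the work surface at z = 0. Lengths are in mm, angles in rad, forces in N, time in s.
With the tool pointing down it reaches from about 275 to 750 mm from the base axis. Payload 10.2 kg.
Tool frame: the origin (TCP) lies on the centre line of the jaws, within the pads' length; the fingertips stand 17 mm ahead of it and the grasp point (between the pads) lies 2 mm behind it (ctrl.tip_extent is the distance from the TCP to the fingertips, in mm); z points along the fingers, y is the line along which they close (so a half turn about z gives the same grasp; the last joint's range is limited). The gripper opens to 85 mm and grips with 20 to 120 N. Pads are 22 mm wide; open, the fingers measure 114 mm over their backs; the gripper's body (76 mm by 85 mm) begins 54 mm behind the grasp point. The pads swing forward as they close: fully open they stand 13 mm farther back than shut.
Start: joints at [-1.55, 0.313, 1.498, -0, 1.331, -0.223], TCP at [126.717, -509.484, 248.294] pointing down, gripper open.
Joint ranges: [-2.94, 2.94], [-0.97, 2.17], [0.19, 2.56], [-1.23, 4.37], [0.02, 3.11], [-2.88, 2.88]. Speed limits (rad/s): [2.39, 2.39, 3.01, 3.14, 3.14, 3.14].

INTERFACE

Orientations are given as a unit quaternion [w, x, y, z].
In Python, from rig import sensors, capture, ctrl, cut_out, place_of gives the robot as it stands.
- The arm moves only by the shell command python3 -m jog 'ROWS' [FORCE]. ROWS is JSON, a list of rows, each a list of 3 entries, a list of its own where there are three numbers: the shift along the world's x, y, z in mm, then the turn, a rotation vector about the world's x, y, z in degrees, then the closure, from 0 (fully open) to 1 (shut). A call has exactly 8 rows; each row is the pose to reach, as a shift and turn from the pose commanded when the call began; what a row does not reach only later rows make up. A row lasts 1/12 s, in which the tool goes at most 41.7 mm and 7.16 degrees, less where a joint would pass 70% of its speed; a pose out of reach is approached as far as the arm can. A call with a gripper value outside its range is refused whole. The fingers move at their own pace and stop on an object; FORCE is the grip in N (left out, the last holds). Time passes only in rows, so rows that repeat a pose let the fingers close, or fill a call up. It gives the time, the measured TCP pose, the force and the opening at its end, in the units of the state.
- sensors.sense(): the state, without advancing time (a new reading comes with each control period).
- capture(name): name is "scene" or "top" or "wrist"; returns a dict with "color" (480x640x3 uint8, blue, green, red), "z_map" (480x640 float32, mm along the optical axis (not along the pixel's ray), 0 where there is no reading), "camera_matrix" (3x3 intrinsics, pixels), "R" (3x3) and "t" (3): a world point X has camera coordinates R X + t. Camera axes: x right, y down, z forward; pixel columns grow to the right and rows downward; lengths in mm; the calibration is good to about 2 mm. The wrist camera is an equidistant fisheye: a pixel r from the principal point sees the ray r / f radians off the axis. A picture is of the moment at which its call begins.
- ctrl.finish_job(): hands the job in, once; it reports no verdict.
Trained networks look in a picture, given as the dict that the camera call returned (one of the last four; its "shot" number tells which), for a name from the list of things; names that differ only in an ending like _2 or _b are one class to them, and where a whole thing is asked for, a point or a joint stands for the part that bears it (a point fixed in the world has none). Each returns a list of dicts, best first, with "p" (0 to 1); they miss things now and then, are a little off and sometimes report something else, mostly with a low value. They report only what shows in the picture. A call takes as long as a camera call. They do not tell look-alikes from the thing itself.
- cut_out(picture, query): "region" (480x640 bool, what is visible of it) and "box" ([left, top, right, bottom] in pixels, round what is visible of it).
- place_of(picture, query): "centre" ([row, column] in pixels: a listed point, or the origin of a listed thing).
The state is a dict: "time_s": time; "joints": joint angles; "dq": joint speeds; "tau": joint torques, N m; "eef_pos": TCP position; "ee_rot": TCP orientation; "force": force on the tool from outside, world axes, zero at the start; "wrist_torque": the same for the moment, N m; "grip_width": opening from 0.0 (shut) to 1.0 (fully open).
Only numpy, scipy, OpenCV 4.12 (cv2) and the standard library are available. Lean on these libraries where they do the work, as an engineer would, in place of code of your own. Each camera call takes 0.05 s, during which the arm holds its last target. There are 200 camera calls.

TASK

Before the stall is moved, secure the squat chilli jar: it stands loosely in one of the two jar holders, whose collar halves are apart. Turn that holder's cam handle a quarter turn clockwise, seen from above, right to its stop, so that the two halves are drawn tight together round the jar, and let go. Leave the jar standing upright in the holder, and leave the other holder, with the slimmer spice jar, unlocked.

Things in the scene. Friction and masses are not known exactly. Their poses are not given: they have to be found in the camera images.
- chilli_grip (a point): Grip point on the vertical axis of the chilli jar holder's cam handle, 92 mm above the worktop. The handle is a dark steel bar on edge, 64 mm long, 14 thick, 66 to 108 mm above the worktop, turning about its middle. The point turns with it: x along the bar, y across it, z up. A flat steel hook turns with it below (top 56 mm high, up to 66 mm from the axis) and draws in a pin on the moving half.
- chilli_cam (a joint): Angle of that handle in rad, growing clockwise seen from above: 0 fully unlocked, bar along the holder (line from cam to jar); 1.571 at the stop, locked, bar across it. Starts between 0.05 and 0.25. It stays where it is left and takes about 0.15 N m to turn. Holders lie up to 23 degrees out of line with straight ahead.
- chilli_jaw (a joint): How far the moving half of that holder's collar has been drawn in, in m: 0 with the halves 12 mm apart, up to 0.012 when they meet. One half is fixed; the other slides, its pin drawn in by the cam's hook between about 20 and 80 degrees of the turn. The pin's top is 57 mm above the worktop.
- chilli_seat (a point): Centre of the seat in that collar, on the 8 mm base plate (bolted down), where the jar stands. x points along the holder from cam to jar, z up; the cam axis lies 107 mm from it along -x and 19 mm along -y. The aluminium collar is 63 mm wide inside and reaches 49 mm above the worktop.
- chilli_jar: The squat chilli jar, 58 mm in diameter and 86 mm tall, clear with a broad screw cap, standing loose in the holder's collar with its top 94 mm above the worktop. Origin at the centre of its underside, z up.
- spice_cam (a joint): Handle angle in rad, same sense, of the other, identical holder, in which a slimmer, taller spice jar (44 mm across, 105 mm tall) stands. Starts between 0.05 and 0.25; must stay unlocked. The two holders may stand in either place.
Mind the look-alikes: they are no part of the job. What is shaped like the chilli_jar but black is not meant.

How it is judged:
By the outcome, as a careful person would: the job done as asked, in the order asked, and still so for the second after the job is handed in, with the robot touching nothing.
It also fails if it takes over 32 s, if anything falls off the work surface, if the arm or the gripper's body presses on something with over 40 N, if the wrist force passes 120 N, or if a joint passes its speed limit or range.

## Working session

There is one attempt and no reset: what is moved stays moved. The work goes in short steps, Python scripts to look and compute and a shell command to move; the robot and the scene stay as the last step left them, time stands still between calls to the robot, and variables do not carry over. Pictures are saved under pics/ and viewed, on a budget of 10 in all, crops included, one or two more only if the job needs it, and the job is handed in when it is done.

```bash
mkdir -p pics
cat > h.py <<'E'
import numpy as np,cv2
from rig import sensors,capture,ctrl,cut_out,place_of
def world(p,r,c,z=None):
    K=p["camera_matrix"];R=np.array(p["R"]);t=np.array(p["t"])
    ray=np.array([(c-K[0][2])/K[0][0],(r-K[1][2])/K[1][1],1.])
    o=-R.T@t;d=R.T@ray
    if z is None: return o+d*p["z_map"][int(r),int(c)]
    return o+d*(z-o[2])/d[2]
E
python3 - <<'E'
from h import *
for n in("scene","top"):
    p=capture(n);cv2.imwrite(f"pics/{n}1.png",p["color"])
    for q in("chilli_grip","chilli_jar","spice_cam","chilli_seat"):
        try:
            for d in place_of(p,q)[:4]:
                r,c=d["centre"];print(n,q,np.round(d["p"],2),np.round([r,c]),world(p,r,c).round(),world(p,r,c,{"chilli_grip":92,"chilli_jar":8}.get(q,8)).round())
        except Exception as e: print(q,e)
        try:
            for d in cut_out(p,q)[:4]: print(' box',n,q,round(d["p"],2),d["box"])
        except Exception as e: print(q,e)
E
```

```text
scene chilli_grip 0.69 [254. 315.] [445. 166.  72.] [433. 183.  92.]
 box scene chilli_grip 0.78 [303.3, 245.4, 335.4, 277.8]
scene chilli_jar 0.9 [176. 342.] [ 627. -264.   34.] [ 646. -294.    8.]
scene chilli_jar 0.89 [384. 278.] [266. 581.  35.] [278. 568.   8.]
scene chilli_jar 0.83 [364. 313.] [225. 483.  42.] [239. 464.   8.]
scene chilli_jar 0.63 [256. 296.] [502. 191.  51.] [529. 157.   8.]
 box scene chilli_jar 0.94 [300.7, 335.1, 323.8, 371.0]
 box scene chilli_jar 0.69 [283.2, 232.3, 305.6, 257.9]
 box scene chilli_jar 0.69 [265.5, 352.4, 287.9, 392.5]
 box scene chilli_jar 0.65 [336.7, 153.2, 353.3, 182.4]
spice_cam it knows: chilli_grip, chilli_jar, chilli_seat
 box scene spice_cam 0.87 [331.9, 181.7, 354.4, 210.0]
 box scene chilli_seat 0.55 [271.3, 242.9, 337.7, 292.7]
top chilli_grip 0.53 [244. 296.] [411. 185. 104.] [411. 185.  92.]
 box top chilli_grip 0.75 [276.4, 234.4, 307.3, 257.2]
top chilli_jar 0.95 [299. 205.] [253. 452.  87.] [248. 469.   8.]
top chilli_jar 0.85 [170. 443.] [ 634. -268.   51.] [ 643. -280.    8.]
top chilli_jar 0.79 [289. 178.] [282. 532.  92.] [278. 555.   8.]
top chilli_jar 0.73 [207. 306.] [518. 155.  97.] [529. 156.   8.]
 box top chilli_jar 0.97 [159.9, 278.8, 188.1, 298.3]
 box top chilli_jar 0.82 [438.1, 153.7, 463.7, 178.1]
 box top chilli_jar 0.67 [298.1, 195.5, 316.1, 215.0]
 box top chilli_jar 0.63 [188.6, 289.5, 219.4, 313.7]
spice_cam it knows: chilli_grip, chilli_jar, chilli_seat
 box top spice_cam 0.68 [384.3, 179.4, 411.7, 208.7]
top chilli_seat 0.84 [209. 305.] [513. 157.  87.] [522. 158.   8.]
 box top chilli_seat 0.57 [272.5, 189.6, 331.8, 257.7]
```

Run:
```python
import cv2,numpy as np
a=cv2.imread("pics/top1.png")[130:330,150:480];b=cv2.imread("pics/scene1.png")[140:400,240:400]
a=cv2.resize(a,None,fx=2.4,fy=2.4,interpolation=3);cv2.imwrite("pics/c1.png",a)
cv2.imwrite("pics/c2.png",cv2.resize(b,None,fx=2.3,fy=2.3,interpolation=3))
```

```text
(no output)
```

View pics/c1.png

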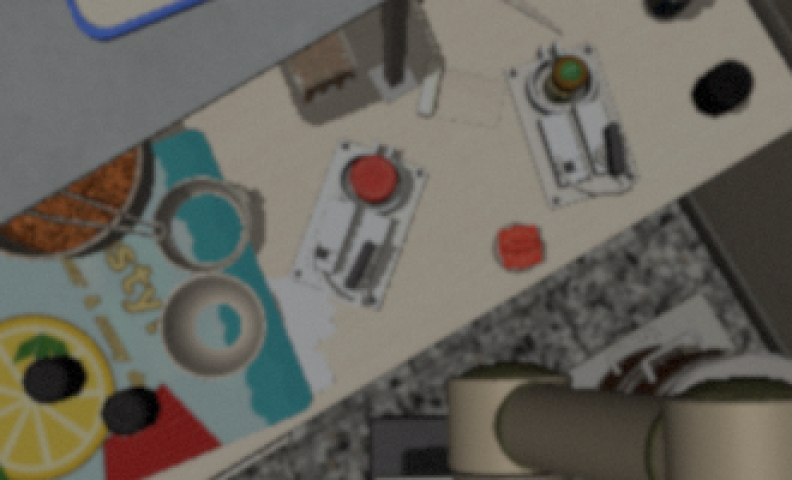

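View pics/c2.png

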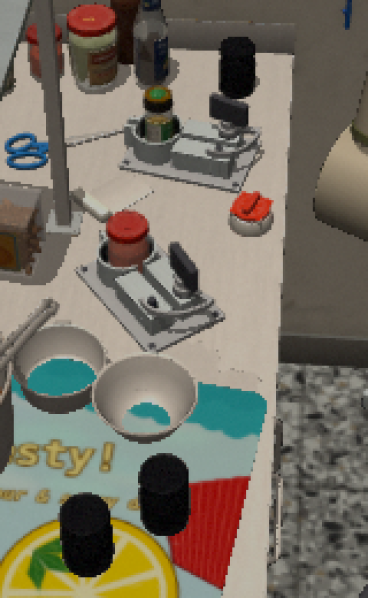

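In the top picture, the things that could be confused are these:
- The red-capped squat jar in a holder at about (305,204), with its handle at about (298,242). This fits the description.
- The spice holder at about (390,165), with its handle at about (406,192).
- Black look-alike jars at about (172,288), (205,300) and (450,166).

I choose the red one and will measure the bar angle next.

```bash
cat > m.py <<'E'
from h import *
from scipy.spatial.transform import Rotation as Ro
def pts(p,lo,hi,xy,rad):
    K=p["camera_matrix"];v,u=np.nonzero(p["z_map"]>0);z=p["z_map"][v,u]
    X=(np.c_[(u-K[0][2])/K[0][0]*z,(v-K[1][2])/K[1][1]*z,z]-p["t"])@np.array(p["R"])
    m=(X[:,2]>lo)&(X[:,2]<hi)&(np.hypot(X[:,0]-xy[0],X[:,1]-xy[1])<rad)
    return X[m]
def bar(X):
    r=cv2.minAreaRect(X[:,:2].astype(np.float32)); w=np.linalg.svd(X[:,:2]-X[:,:2].mean(0),full_matrices=0)[2][0]
    return len(X),np.round(r[0],1),np.round(r[1],1),round(np.degrees(np.arctan2(w[1],w[0]))%180,1)
def yaw(s):
    y=Ro.from_quat(np.roll(s["ee_rot"],-1)).as_matrix(); return np.degrees(np.arctan2(y[1,0],y[0,0])),np.degrees(np.arctan2(y[1,1],y[0,1])),y[:,2]
E
python3 - <<'E'
from m import *
for n in("top","scene"):
    p=capture(n)
    print(n,"bar",bar(pts(p,70,125,(411,183),42)))
    X=pts(p,85,110,(520,156),40);print("cap",len(X),X.mean(0).round(1),cv2.minEnclosingCircle(X[:,:2].astype(np.float32)))
    for d in cut_out(p,"chilli_grip")[:2]:
        v,u=np.nonzero(d["region"]);c=cv2.minAreaRect(np.c_[u,v].astype(np.float32))
        W=np.array([world(p,a,b,87) for a,b in zip(v,u)]);print(' cut',round(d["p"],2),bar(W))
s=sensors.sense();print(s["eef_pos"],[np.round(a,2) for a in yaw(s)],s["joints"])
E
```

```text
top bar (109, array([419.4, 176.7]), array([17.5, 62.3]), np.float64(153.1))
cap 304 [527.3 156.9  93.1] ((527.632568359375, 156.79933166503906), 29.464208602905273)
 cut 0.78 (267, array([411.4, 196.4]), array([79.7, 79.6]), np.float64(91.4))
scene bar (152, array([417.8, 179.3]), array([15.6, 67.9]), np.float64(154.3))
cap 203 [526.5 161.   92.3] ((527.9953002929688, 159.11697387695312), 31.458053588867188)
 cut 0.78 (274, array([398.4, 194.2]), array([ 63.2, 136. ]), np.float64(133.1))
[ 126.70207864 -509.47320629  248.26721247] [np.float64(13.97), np.float64(-76.03), array([ 0.,  0., -1.])] [-1.55043001e+00  3.12925592e-01  1.49773678e+00  1.84742707e-06
  1.33100935e+00 -2.23411124e-01]
```

```bash
python3 -m jog '[[[13,31,0],[0,0,6],0],[[26,62,0],[0,0,12],0],[[40,94,0],[0,0,18],0],[[53,125,0],[0,0,25],0],[[66,156,0],[0,0,31],0],[[80,187,0],[0,0,37],0],[[93,218,0],[0,0,43],0],[[106,250,0],[0,0,50],0]]' 40
python3 -m jog '[[[13,31,0],[0,0,6],0],[[26,62,0],[0,0,12],0],[[40,94,0],[0,0,18],0],[[53,125,0],[0,0,25],0],[[66,156,0],[0,0,31],0],[[80,187,0],[0,0,37],0],[[93,218,0],[0,0,43],0],[[106,250,0],[0,0,50],0]]'
python3 -m jog '[[[13,31,0],[0,0,6],0],[[26,62,0],[0,0,12],0],[[40,94,0],[0,0,18],0],[[53,125,0],[0,0,25],0],[[66,156,0],[0,0,31],0],[[80,187,0],[0,0,40],0],[[80,187,0],[0,0,40],0],[[80,187,0],[0,0,40],0]]'
python3 - <<'E'
from m import *
s=sensors.sense();print(s["time_s"],s["eef_pos"],[np.round(a,2) for a in yaw(s)],np.round(s["joints"],2))
p=capture("wrist");cv2.imwrite("pics/w1.png",p["color"])
print(p["camera_matrix"],p["R"],p["t"],[ (d["p"],d["centre"]) for d in place_of(p,"chilli_grip")[:2]])
E
```

```text
time_s: 1.67
eef_pos: [233.0, -258.0, 248.4]
ee_rot: [0.0, 0.847, 0.532, -0.0]
force: [-0.2, -0.5, 1.1]
grip_width: 1.0
time_s: 2.33
eef_pos: [339.0, -7.8, 248.6]
ee_rot: [0.001, 0.543, 0.84, 0.0]
force: [0.1, -1.7, -0.1]
grip_width: 1.001
time_s: 3.0
eef_pos: [418.7, 178.7, 247.9]
ee_rot: [-0.0, 0.223, 0.975, -0.0]
force: [-0.3, -0.5, 0.1]
grip_width: 0.998
3.0 [418.73529703 178.67739431 247.89390344] [np.float64(154.19), np.float64(64.19), array([-0., -0., -1.])] [ 0.15  0.16  1.69 -0.    1.29 -0.98]
[[371.64829954   0.         320.76998559]
 [  0.         371.64829954 245.24492074]
 [  0.           0.           1.        ]] [[ 4.35785519e-01  9.00050282e-01 -6.85736382e-04]
 [ 8.50882154e-01 -4.11730730e-01  3.26308698e-01]
 [ 2.93411897e-01 -1.42784086e-01 -9.45263013e-01]] [-343.06108703 -324.59947062  282.8790383 ] [(0.8, [236.7, 315.9])]
```

View pics/w1.png

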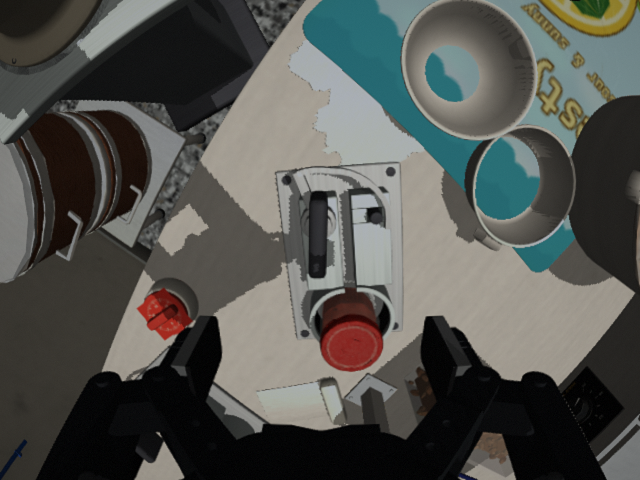

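```bash
cat >> m.py <<'E'
def wpts(p,lo,hi,xy,rad):
    K=p["camera_matrix"];v,u=np.nonzero(p["z_map"]>0);z=p["z_map"][v,u]
    a=(u-K[0][2])/K[0][0];b=(v-K[1][2])/K[1][1];r=np.hypot(a,b)+1e-9;k=np.tan(np.minimum(r,1.5))/r
    X=(np.c_[a*k*z,b*k*z,z]-p["t"])@np.array(p["R"])
    return X[(X[:,2]>lo)&(X[:,2]<hi)&(np.hypot(X[:,0]-xy[0],X[:,1]-xy[1])<rad)]
E
python3 - <<'E'
from m import *
p=capture("wrist")
X=wpts(p,98,120,(419,178),50);print(X[:,2].mean(),bar(X))
X=wpts(p,88,104,(527,158),36);print(X[:,2].mean(),cv2.minEnclosingCircle(X[:,:2].astype(np.float32)))
E
```

```text
106.72770935603157 (1432, array([420.5, 175.3]), array([13.6, 63.2]), np.float64(153.1))
93.56652053742803 ((528.8342895507812, 156.23765563964844), 29.43778419494629)
```

The bar measures 13.6 × 63 mm with its top at 107 mm, which agrees with the description. I'll descend and grip it.

```bash
python3 -m jog '[[[1.5,-3,-30],[0,0,-1],0],[[1.5,-3,-60],[0,0,-1],0],[[1.5,-3,-90],[0,0,-1],0],[[1.5,-3,-115],[0,0,-1],0.2],[[1.5,-3,-135],[0,0,-1],0.3],[[1.5,-3,-150],[0,0,-1],0.4],[[1.5,-3,-158],[0,0,-1],0.4],[[1.5,-3,-158],[0,0,-1],0.4]]' 40
python3 -m jog '[[[0,0,0],[0,0,0],0.6],[[0,0,0],[0,0,0],0.7],[[0,0,0],[0,0,0],0.8],[[0,0,0],[0,0,0],1],[[0,0,0],[0,0,0],1],[[0,0,0],[0,0,0],1],[[0,0,0],[0,0,0],1],[[0,0,0],[0,0,0],1]]' 40
```

```text
time_s: 3.82
eef_pos: [419.6, 173.8, 89.4]
ee_rot: [-0.001, 0.235, 0.972, -0.0]
force: [-0.6, 0.5, 0.4]
grip_width: 0.599
time_s: 4.48
eef_pos: [420.9, 174.9, 91.3]
ee_rot: [0.001, 0.234, 0.972, 0.001]
force: [-0.0, 3.0, 5.8]
grip_width: 0.157
```

```bash
python3 -m jog '[[[0,0,0],[0,0,-4],1],[[0,0,0],[0,0,-9],1],[[0,0,0],[0,0,-14],1],[[0,0,0],[0,0,-19],1],[[0,0,0],[0,0,-24],1],[[0,0,0],[0,0,-29],1],[[0,0,0],[0,0,-34],1],[[0,0,0],[0,0,-38],1]]' 60
python3 - <<'E'
from m import *
s=sensors.sense();print([np.round(a,2) for a in yaw(s)],s["wrist_torque"])
E
```

```text
time_s: 5.15
eef_pos: [421.2, 175.2, 91.4]
ee_rot: [0.001, 0.539, 0.842, 0.001]
force: [2.4, 6.8, 5.8]
grip_width: 0.151
[np.float64(114.74), np.float64(24.74), array([ 0.,  0., -1.])] [ 0.74248677 -0.03098311  0.21274702]
```

```bash
python3 -m jog '[[[0,0,0],[0,0,-4],1],[[0,0,0],[0,0,-9],1],[[0,0,0],[0,0,-14],1],[[0,0,0],[0,0,-19],1],[[0,0,0],[0,0,-24],1],[[0,0,0],[0,0,-29],1],[[0,0,0],[0,0,-34],1],[[0,0,0],[0,0,-38],1]]' 60
python3 - <<'E'
from m import *
s=sensors.sense();print([np.round(a,2) for a in yaw(s)],s["wrist_torque"])
E
python3 -m jog '[[[0,0,0],[0,0,-2],1],[[0,0,0],[0,0,-4],1],[[0,0,0],[0,0,-5],1],[[0,0,0],[0,0,-6],1],[[0,0,0],[0,0,-7],1],[[0,0,0],[0,0,-8],1],[[0,0,0],[0,0,-8],1],[[0,0,0],[0,0,-8],1]]' 60
python3 - <<'E'
from m import *
s=sensors.sense();print([np.round(a,2) for a in yaw(s)],s["wrist_torque"])
E
```

```text
time_s: 5.82
eef_pos: [421.6, 175.2, 91.4]
ee_rot: [0.001, 0.784, 0.621, 0.002]
force: [5.0, 5.5, 4.0]
grip_width: 0.155
[np.float64(76.73), np.float64(-13.27), array([ 0.,  0., -1.])] [ 0.79144106 -0.28614821  0.17953582]
time_s: 6.48
eef_pos: [421.7, 175.2, 91.4]
ee_rot: [0.001, 0.824, 0.566, 0.002]
force: [5.2, 5.7, 2.6]
grip_width: 0.155
[np.float64(68.99), np.float64(-21.01), array([ 0.,  0., -1.])] [ 0.81927463 -0.3477313   0.28597414]
```

```bash
python3 -m jog '[[[0,0,0],[0,0,-1],1],[[0,0,0],[0,0,-2],1],[[0,0,0],[0,0,-3],1],[[0,0,0],[0,0,-4],1],[[0,0,0],[0,0,-4],1],[[0,0,0],[0,0,-4],1],[[0,0,0],[0,0,-4],1],[[0,0,0],[0,0,-4],1]]' 60
python3 - <<'E'
from m import *
s=sensors.sense();print([np.round(a,2) for a in yaw(s)],s["wrist_torque"])
E
```

```text
time_s: 7.15
eef_pos: [421.7, 175.1, 91.5]
ee_rot: [0.001, 0.842, 0.54, 0.002]
force: [4.8, 7.2, 4.5]
grip_width: 0.153
[np.float64(65.32), np.float64(-24.68), array([ 0., -0., -1.])] [ 1.00206704 -0.41711985  2.45494962]
```

Torque about the axis rose from 0.29 to 2.45 N m, so the handle is on its stop. I'll let go and rise.

```bash
python3 -m jog '[[[0,0,0],[0,0,0],0.8],[[0,0,0],[0,0,0],0.5],[[0,0,0],[0,0,0],0.4],[[0,0,0],[0,0,0],0.4],[[0,0,0],[0,0,0],0.4],[[0,0,5],[0,0,0],0.4],[[0,0,20],[0,0,0],0.4],[[0,0,45],[0,0,0],0.4]]' 40
python3 -m jog '[[[0,0,30],[0,0,0],0.3],[[0,0,60],[0,0,0],0.2],[[0,0,90],[0,0,0],0],[[-10,0,110],[0,0,0],0],[[-20,0,110],[0,0,0],0],[[-30,0,110],[0,0,0],0],[[-30,0,110],[0,0,0],0],[[-30,0,110],[0,0,0],0]]'
python3 - <<'E'
from m import *
p=capture("wrist");cv2.imwrite("pics/w2.png",p["color"])
X=wpts(p,98,120,(420,176),50);print(bar(X))
X=wpts(p,88,104,(527,158),36);print(X[:,2].mean(),cv2.minEnclosingCircle(X[:,:2].astype(np.float32)))
p=capture("scene");b=p["color"][150:310,240:400];cv2.imwrite("pics/s2.png",cv2.resize(b,None,fx=3.5,fy=3.5,interpolation=3))
E
```

```text
time_s: 7.82
eef_pos: [419.1, 174.3, 134.6]
ee_rot: [-0.001, 0.844, 0.537, -0.002]
force: [0.4, 0.1, -0.1]
grip_width: 0.6
time_s: 8.48
eef_pos: [389.6, 174.5, 244.6]
ee_rot: [-0.0, 0.844, 0.537, -0.001]
force: [0.3, -0.1, -0.1]
grip_width: 0.998
(1564, array([421.2, 175.1]), array([63.3, 14.6]), np.float64(69.7))
93.62263683652849 ((529.2348022460938, 156.75469970703125), 29.255023956298828)
```

View pics/w2.png

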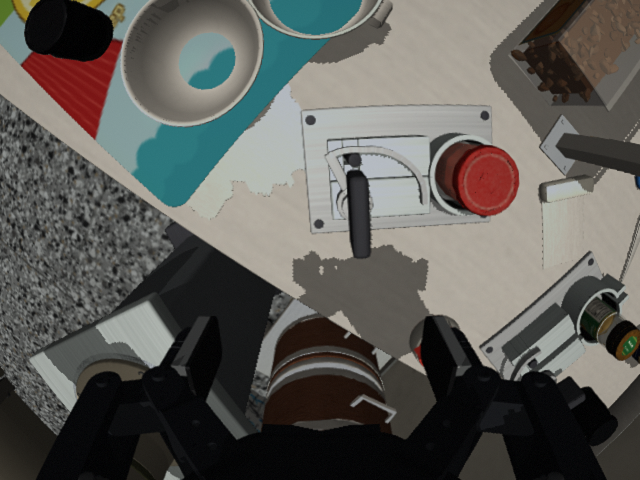

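View pics/s2.png

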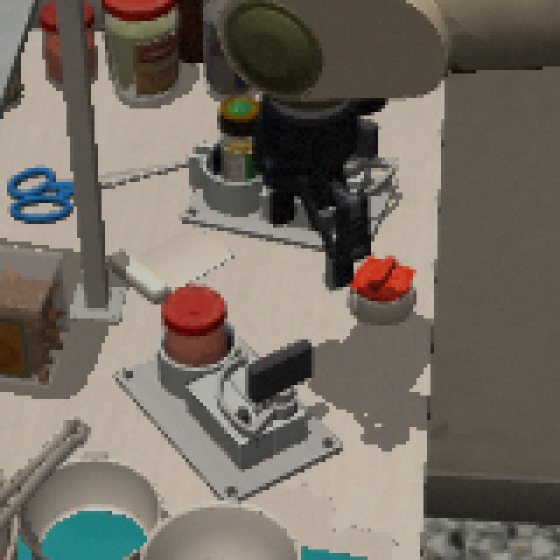

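The wrist picture shows the handle across the holder at about (358,213). The hook has drawn the pin in at about (350,160), the collar is closed and the red-capped jar is upright at about (480,180). The spice holder at the lower right is untouched.

```bash
python3 -c "
from rig import ctrl
print(ctrl.finish_job())"
```

```text
the job is handed in; nothing more can be done
None
```

The chilli jar's holder is locked and I've handed the job in at about 8.5 s on the robot's clock. I gripped its cam handle, turned it clockwise to its stop, let go and moved clear.

- **Stop reached:** the torque on the wrist jumped from about 0.3 to 2.5 N m at the end of the turn, with wrist forces still only a few newtons. The bar slipped about 4° in the grip against the stop.
- **Handle angle:** after release the bar had turned from 153.1° to 69.7°. With the start angle I estimated at about 0.1 rad, that puts it at a full quarter turn.
- **Jar and collar:** the pictures show the hook holding the pin in and the collar closed. The jar is upright, with its cap at 93.6 mm against 94 mm expected. I judged the collar closed by eye and did not measure the gap.
- **Spice jar holder:** the arm never reached into it. The final pictures show it only partly, and I did not measure its handle again.

No check failed or disagreed.

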